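# Shut the tap levers and swing the spout over the pot

### The arm

A 7-joint arm with a two-finger parallel gripper is mounted at the origin on the work surface. World frame = base frame: x ahead of the robot, y to its left, z up, the work surface at z = 0. Lengths are in mm, angles in rad, forces in N, time in s.
With the tool pointing down it reaches from about 400 to 850 mm from the base axis. Payload 4.4 kg.
Tool frame: the origin (TCP) lies at the very end of the fingers, on their centre line; the grasp point (between the pads) lies 19 mm behind it (ctrl.tcp_to_grasp is the distance from the TCP to the grasp point, in mm); z points along the fingers, y is the line along which they close (so a half turn about z gives the same grasp; the last joint's range is limited). The gripper opens to 94 mm and grips with 3 to 60 N. Pads are 16 mm wide; open, the fingers measure 119 mm over their backs; the gripper's body (75 mm by 177 mm) begins 78 mm behind the grasp point.
Start: joints at [-1.399, 0.628, 0.038, 1.517, -0.027, 0.996, -0.02], TCP at [153.091, 631.729, 205.478] pointing down, gripper open.
Joint ranges: [-3.06, 3.06], [-0.37, 2.12], [-1.25, 1.32], [0.18, 2.47], [-1.1, 4.24], [0.23, 1.98], [-2.94, 2.94]. Speed limits (rad/s): [2.57, 2.57, 3.14, 3.14, 3.14, 3.14, 3.14].

### API

Orientations are given as a unit quaternion [w, x, y, z].
In Python, from cell import ctrl gives the robot as it stands.
- The arm moves only by the shell command python3 -m creep 'ROWS' [FORCE]. ROWS is a JSON object of lists of equal length, an entry for each row: "slide": the shift along the world's x, y, z in m, a list of three; "twist": the turn about the world's z in degrees; "claw": the gripper command: -1 is shut, 1 is fully open, values between are in proportion. In form: {"slide": [[tx, ty, tz], ...], "twist": [twist, ...], "claw": [claw, ...]}. A call has exactly 5 rows; each row is the pose to reach, as a shift and turn from the pose commanded when the call began; what a row does not reach only later rows make up. A row lasts 1/10 s, in which the tool goes at most 50 mm and 8.59 degrees, less where a joint would pass 70% of its speed; a pose out of reach is approached as far as the arm can. A call with a gripper value outside its range is refused whole. The fingers move at their own pace and stop on an object; FORCE is the grip in N (left out, the last holds). Time passes only in rows, so rows that repeat a pose let the fingers close, or fill a call up. It gives the time, the measured TCP pose, the force, the opening and the grip force at its end, in the units of the state.
- ctrl.read_state(): the state, without advancing time (a new reading comes with each control period).
- ctrl.read_camera(name): name is "scene" or "top"; returns a dict with "img" (400x640x3 uint8, red, green, blue), "vfov" (degrees; the focal length in pixels is half the picture's height over the tangent of half this angle, whatever the lens; pixels are square), "cx", "cy" (the principal point, pixels), "extrinsics" (4x4, takes a point from world to camera coordinates). Camera axes: x right, y up, looking along -z (the intrinsics and any distortion apply to the point x, -y, -z); pixel columns grow to the right and rows downward; lengths in mm; the calibration is good to about 2 mm. A picture is of the moment at which its call begins. There is no depth.
- ctrl.finish_job(): hands the job in; it is judged then, once.
The state is a dict: "t": time; "qpos": joint angles; "qvel": joint speeds; "joint_efforts": joint torques, N m; "position": TCP position; "orientation": TCP orientation; "contact_force": force on the tool from outside, world axes, zero at the start; "ft_torque": the same for the moment, N m; "opening": finger opening in mm; "finger_force": force on a finger pad.
Only numpy, scipy, OpenCV 4.12 (cv2) and the standard library are available. Lean on these libraries where they do the work, as an engineer would, in place of code of your own. Each camera call takes 0.05 s, during which the arm holds its last target. There are 200 camera calls.

### The job

The water is off at the main and the kitchen tap was left open at the sink. Before the water comes back, push both tap levers fully shut with a fingertip, and nudge the spout round until its outlet is over the middle of the steel pot standing in the sink, so that any drip falls into it. Push gently from one side: grip nothing, move neither the pot nor anything else around the sink, and take your hand away afterwards.

Things in the scene. Friction and masses are not known exactly. Their poses are not given: they have to be found in the camera images.
- left_lever_turn (a joint): turn of the left (+y) tap lever on its upright spindle, rad. 0 = shut, at its stop: lever points sideways, outward (island +y). Grows to 1.57 = fully open, lever toward the robot (island -x). From above it opens anticlockwise, shuts clockwise. Stiff quarter-turn valve: moves under about 2 N at 65 mm from the spindle, stays where it is left.
- right_lever_turn (a joint): the same for the right (-y) lever, mirrored, rad. 0 = shut, at its stop: lever points sideways, outward (island -y). Grows to 1.57 = fully open, lever toward the robot (island -x). From above it opens clockwise, shuts anticlockwise. Same stiffness.
- spout_turn (a joint): swing of the spout about the tap's upright middle column, rad. 0 = straight to the front of the sink (island -x, toward the robot); positive = to the left (island +y, clockwise from above), negative = to the right; stops at -1.2 and 1.2. Stiff swivel: moves under about 2 N at 160 mm from the axis, stays where it is left.
- left_lever_axis (a point): point on the spindle of the left lever at the height of the lever's middle, 64 mm above the worktop; 125 mm to the left of the spout's column.
- left_lever_tip (a point): outer end of the left lever's middle line, 90 mm from its spindle axis, 66 mm above the worktop. The lever is a round steel bar 14 mm thick on a round hub 36 mm across whose top is 75 mm above the worktop; under the bar there is free air down to the sink deck.
- right_lever_axis (a point): the same point for the right lever, 125 mm to the right of the spout's column, 64 mm above the worktop.
- right_lever_tip (a point): outer end of the right lever, 90 mm from its spindle axis, 66 mm above the worktop; same shape as the left one.
- spout_axis (a point): point on the upright turning axis of the spout, 200 mm above the worktop (the height of the spout's tube). The column below it is 22 to 60 mm thick.
- spout_mid (a point): point on the middle line of the spout's long, nearly level tube, 160 mm out from the turning axis and 203 mm above the worktop. The tube is round, 22 mm thick; its highest part is 216 mm above the worktop.
- spout_outlet (a point): the spout's outlet, centre of the underside of the downturned nozzle (28 mm thick), 235 mm out from the turning axis and 142 mm above the worktop.
- spout: the swinging steel spout itself: upright column, long tube and downturned nozzle. Origin on its turning axis, 56 mm above the worktop; its own -x axis points along the tube to the outlet, z up.
- left_lever: the left tap lever itself. Origin on its spindle axis, 47 mm above the worktop; its own +y axis points along the lever to its tip, z up.
- right_lever: the right tap lever itself. Origin on its spindle axis, 47 mm above the worktop; its own -y axis points along the lever to its tip, z up.
- pot_mouth (a point): centre of the open mouth of the pot, level with its rim.
- pot: steel cooking pot with two loop handles, 160 mm in diameter (209 mm over the handles), 120 mm high, 0.85 kg, standing loose on the floor of one of the two sink bowls; rim 40 mm below the worktop. Origin at the centre of its underside. It may stand in the left or the right bowl.
- mixing_bowl: white mixing bowl, 176 mm across and 75 mm high, loose in the other sink bowl. Origin at the centre of its underside.
- soap_pump: white soap dispenser with a black pump, 64 mm across, 167 mm high, loose on the worktop beside or behind the tap. Origin at the centre of its underside.
- mug: white mug, 82 mm across, 92 mm high, with a handle that reaches 76 mm out from its middle, loose beside or behind the tap. Origin at the centre of its underside.
- jar: glass jar with a steel cap, 68 mm across, 105 mm high, loose beside or behind the tap. Origin at the centre of its underside.
- tumbler: drinking glass, 72 mm across, 98 mm high, loose to the left of the tap. Origin at the centre of its underside.
- dish_brush: wooden dish brush with a round white bristle head, 230 mm long, 40 mm high, lying on the worktop to the right of the sink. Origin at the middle of its handle, on the worktop; its own +x axis points to the head.
- saucer: white saucer, 124 mm across, 14 mm high, on the worktop to the left of the sink. Origin at the centre of its underside.
- island: the kitchen island: black worktop with its top at z = 0, with a flush steel sink of two bowls (330 mm front to back, 345 mm wide, 160 mm deep) and a three-hole tap behind them. Origin on the spout's turning axis at worktop height; -x points to the front of the sink (toward the robot), +y to the left bowl. Turned by up to 0.1 rad.

How it is judged (in metres and radians):
At the end, for the whole second after the job is handed in: Both lever joints within 0.1 rad of fully shut; the spout's outlet within 45 mm, seen from above, of the centre of the pot's mouth (the pot's place lets a spout swung to it pass within 25 mm); spout and pot at rest, the pot upright (value of joint each of left_lever_turn, right_lever_turn below 0.1 rad and horizontal distance between spout_outlet and pot_mouth below 0.045 m and linear speed of each of spout, pot below 0.01 m/s and angle between pot's own z axis and vertical below 0.05 rad); the robot touches nothing.
It fails at once if the pot is lifted or shifted by more than 20 mm (distance of pot from where it was at the start of the episode above 0.02 m).
It fails at once if the mixing bowl is lifted or shifted by more than 20 mm (distance of mixing_bowl from where it was at the start of the episode above 0.02 m).
It fails at once if another loose thing is lifted or shifted by more than 20 mm (distance of any of soap_pump, mug, jar, tumbler, dish_brush, saucer from where it was at the start of the episode above 0.02 m).
It fails at once if the spout or a lever is gripped or forced: more than 35 N from the fingers (contact force between the fingers and spout above 35 N or contact force between the fingers and left_lever above 35 N or contact force between the fingers and right_lever above 35 N).
It also fails if it takes over 61 s, if anything falls off the work surface, if the arm or the gripper's body presses on something with over 40 N, if the wrist force passes 120 N, or if a joint passes its speed limit or range.

## Working session

There is one attempt and no reset: what is moved stays moved. The work goes in short steps, Python scripts to look and compute and a shell command to move; the robot and the scene stay as the last step left them, time stands still between calls to the robot, and variables do not carry over. Pictures are saved under pics/ and viewed, at most 10 in all, crops included, and the job is handed in when it is done.

```bash
ls; mkdir -p pics
python3 - <<'E'
from cell import ctrl
import cv2,numpy as np
for n in ("scene","top"):
    c=ctrl.read_camera(n); cv2.imwrite(f"pics/{n}0.png",c["img"][:,:,::-1]); 
    print(n,c["vfov"],c["cx"],c["cy"],np.round(c["extrinsics"],4).tolist(),[k for k in c])
s=ctrl.read_state();print(s["t"],s["position"],s["orientation"],s["opening"])
E
```

```text
pics
scene 53.896058200590964 313.98380783917634 203.09698340351193 [[-0.7454, 0.6664, -0.0145, 426.3178], [-0.5753, -0.6322, 0.5191, 302.9281], [0.3368, 0.3953, 0.8546, -1706.9071], [0.0, 0.0, 0.0, 1.0]] ['img', 'vfov', 'cx', 'cy', 'extrinsics']
top 45.00477145010102 317.2893530203699 198.68814902134667 [[0.0256, -0.9997, -0.0007, 22.7453], [0.9753, 0.0248, 0.2195, -602.1977], [-0.2194, -0.0063, 0.9756, -1543.405], [0.0, 0.0, 0.0, 1.0]] ['img', 'vfov', 'cx', 'cy', 'extrinsics']
0.1 [152.9687283  631.1337157  204.66701399] [-8.00814713e-05  1.18636592e-01  9.92937391e-01 -8.31367329e-04] 94.3600765977896
```

View pics/scene0.png

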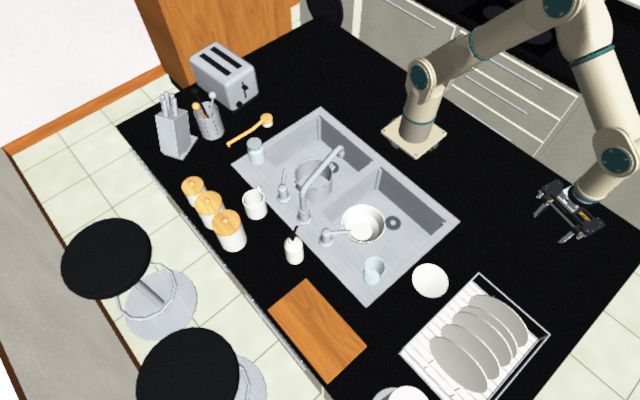

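View pics/top0.png

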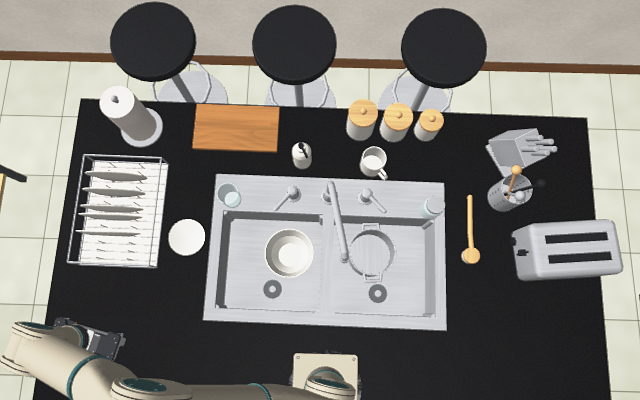

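The pictures show the pot in the right bowl (top view, about px 371,252), the mixing bowl in the left bowl, and the spout pointing nearly to the front with its outlet near (345,260). The lever hubs are near (293,192) and (366,193), both partly open. I'll zoom in next.

```bash
cat > h.py <<'E'
import numpy as np,cv2
from cell import ctrl
class Cam:
    def __init__(s,n):
        c=ctrl.read_camera(n); s.img=c["img"]; s.f=200/np.tan(np.radians(c["vfov"]/2)); s.c=np.array([c["cx"],c["cy"]]); s.E=np.array(c["extrinsics"])
    def ray(s,u,v):
        d=np.array([(u-s.c[0])/s.f,-(v-s.c[1])/s.f,-1.]); R=s.E[:3,:3]
        return -R.T@s.E[:3,3],R.T@d
    def at(s,u,v,z):
        o,d=s.ray(u,v); return o+d*(z-o[2])/d[2]
    def px(s,p):
        q=s.E[:3,:3]@np.asarray(p,float)+s.E[:3,3]; return s.c+s.f*np.array([q[0],-q[1]])/-q[2]
    def crop(s,name,x0,y0,w,h,k):
        cv2.imwrite(name,cv2.resize(s.img[y0:y0+h,x0:x0+w,::-1],None,fx=k,fy=k,interpolation=cv2.INTER_CUBIC))
E
python3 - <<'E'
from h import *
Cam("top").crop("pics/t1.png",205,135,250,150,3.2)
Cam("scene").crop("pics/s1.png",225,110,200,150,4)
E
```

```text
(no output)
```

View pics/t1.png

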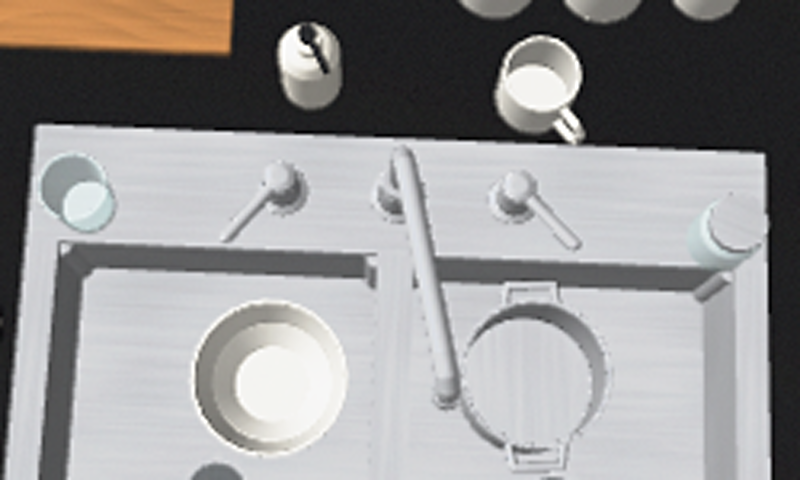

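View pics/s1.png

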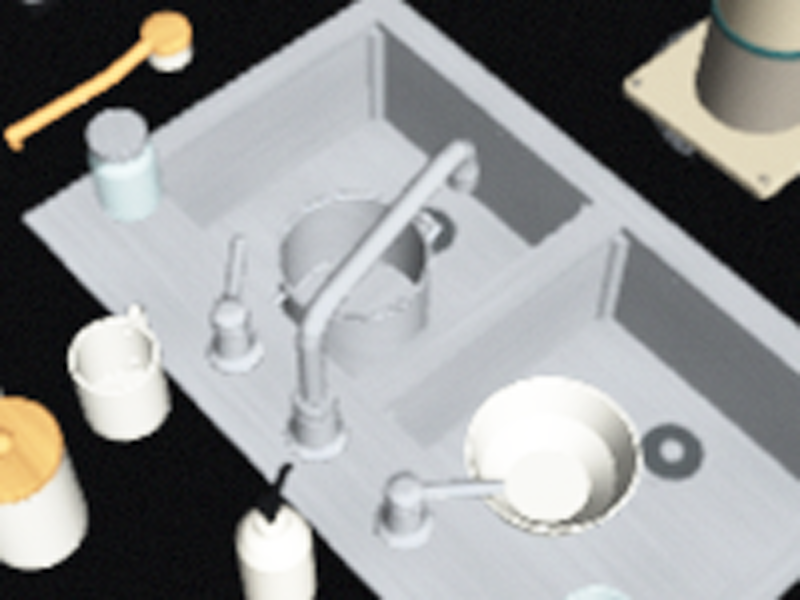

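Crop positions: left hub top (284,178), tip (224,238). Right hub top (519,186), tip (577,243). Spout column top (403,155), outlet (446,398). Pot rim centre about (536,377). The jar stands at the far right and the tumbler at the far left. The mug is behind the right lever and the soap pump is behind the left one.

```bash
cat > m.py <<'E'
from h import *
t=Cam("top"); g=lambda u,v,z:t.at(205+u/3.2,135+v/3.2,z)[:2]
L=g(284,178,72);Lt=g(224,238,66);R=g(519,186,72);Rt=g(577,243,66);A=g(403,155,205);O=g(446,398,142);P=g(536,377,-40)
for n in "L Lt R Rt A O P".split(): print(n,globals()[n].round())
v=L-R; th=np.arctan2(-v[0],v[1]); C=(L+R)/2; print("LR",np.linalg.norm(v),"yaw",th,"mid",C)
Ri=np.array([[np.cos(th),np.sin(th)],[-np.sin(th),np.cos(th)]])
for n in "Lt Rt O P".split():
    w=Ri@(globals()[n]-{"Lt":L,"Rt":R}.get(n,C)); print(n,"island",w.round(),np.linalg.norm(w).round(), "ang from -x",np.arctan2(w[1],-w[0]).round(3))
for n,u,v,z in [("jar",733,222,105),("tumbler",73,185,98),("mughandle",575,135,60),("mug",540,75,92),("soap",305,35,167)]: print(n,g(u,v,z).round(), (Ri@(g(u,v,z)-C)).round())
E
python3 m.py
```

```text
L [626. 117.]
Lt [562. 178.]
R [ 624. -128.]
Rt [ 566. -189.]
A [619.  -3.]
O [395. -51.]
P [ 438. -158.]
LR 245.02375858354927 yaw -0.009541452509473093 mid [624.67961283  -5.18200913]
Lt island [-65.  60.] 88.0 ang from -x 0.745
Rt island [-57. -61.] 84.0 ang from -x -0.821
O island [-230.  -48.] 235.0 ang from -x -0.206
P island [-186. -154.] 241.0 ang from -x -0.694
jar [ 584. -341.] [ -38. -337.]
tumbler [607. 332.] [-21. 337.]
mughandle [ 683. -188.] [  60. -182.]
mug [ 739. -147.] [ 115. -141.]
soap [751.  96.] [125. 103.]
```

```bash
python3 -m creep '{"slide":[[0,0,0.05],[0,0,0.1],[0.03,-0.04,0.1],[0.06,-0.08,0.1],[0.09,-0.12,0.1]],"twist":[0,5,10,13.5,13.5],"claw":[-1,-1,-1,-1,-1]}' 10
python3 -m creep '{"slide":[[0.03,-0.038,0],[0.06,-0.076,0],[0.09,-0.114,0],[0.12,-0.152,0],[0.15,-0.19,0]],"twist":[0,0,0,0,0],"claw":[-1,-1,-1,-1,-1]}'
python3 -m creep '{"slide":[[0.03,-0.038,0],[0.06,-0.076,0],[0.09,-0.114,0],[0.12,-0.152,0],[0.15,-0.186,0]],"twist":[0,0,0,0,0],"claw":[-1,-1,-1,-1,-1]}'
```

```text
t: 0.75
position: [243.9, 510.4, 305.7]
orientation: [0.0, -0.0, 1.0, 0.0]
contact_force: [0.8, 0.2, -0.0]
opening: 57.4
finger_force: 0.0
t: 1.25
position: [394.0, 320.0, 305.7]
orientation: [0.0, 0.001, 1.0, 0.0]
contact_force: [0.9, 0.8, -0.3]
opening: 17.6
finger_force: 0.0
t: 1.75
position: [544.0, 133.5, 305.7]
orientation: [0.0, 0.001, 1.0, -0.0]
contact_force: [0.4, 0.9, 0.4]
opening: 0.5
finger_force: 0.0
```

```bash
python3 -m creep '{"slide":[[0,0,-0.04],[0,0,-0.08],[0,0,-0.12],[0,0,-0.15],[0,0,-0.18]],"twist":[0,0,0,0,0],"claw":[-1,-1,-1,-1,-1]}'
python3 -m creep '{"slide":[[0,0,-0.02],[0,0,-0.04],[0,0,-0.06],[0,0,-0.078],[0,0,-0.078]],"twist":[0,0,0,0,0],"claw":[-1,-1,-1,-1,-1]}'
python3 -c '
from h import *
Cam("scene").crop("pics/s2.png",225,80,200,150,4)'
```

```text
t: 2.25
position: [542.8, 135.6, 124.0]
orientation: [-0.0, 0.001, 1.0, -0.0]
contact_force: [0.1, 0.5, -0.1]
opening: 0.6
finger_force: 0.0
t: 2.75
position: [541.3, 135.3, 45.4]
orientation: [-0.002, 0.001, 1.0, -0.001]
contact_force: [0.3, 0.2, 0.8]
opening: 0.4
finger_force: 0.0
```

View pics/s2.png

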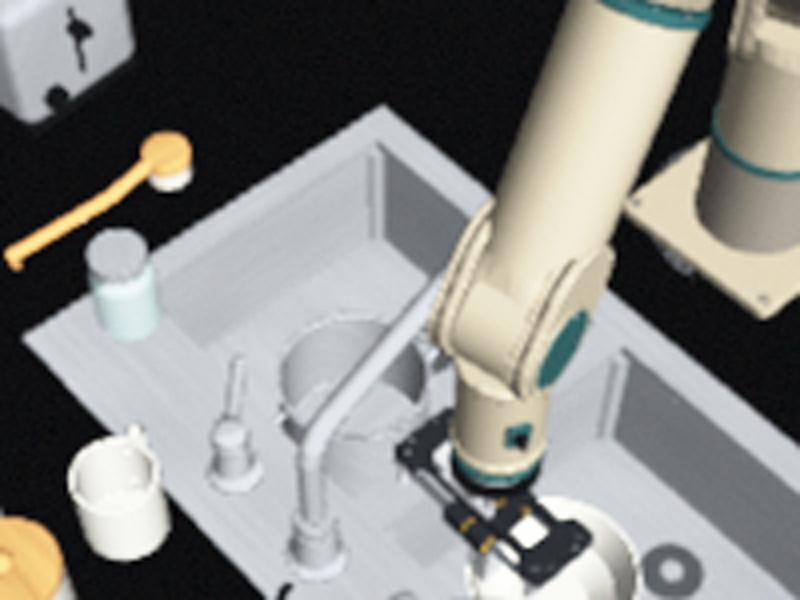

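The fingertip is down in front of the left lever, clear of the spout. I'll push along the arc now, and slow down near the stop.

```bash
python3 -m creep '{"slide":[[0.006,0.003,0],[0.012,0.006,0],[0.018,0.009,0],[0.024,0.012,0],[0.029,0.018,0]],"twist":[0,0,0,0,0],"claw":[-1,-1,-1,-1,-1]}'
python3 -m creep '{"slide":[[0.004,0.006,0],[0.009,0.012,0],[0.014,0.017,0],[0.02,0.021,0],[0.026,0.025,0]],"twist":[0,0,0,0,0],"claw":[-1,-1,-1,-1,-1]}'
python3 -m creep '{"slide":[[0.002,0.001,0],[0.004,0.002,0],[0.006,0.003,0],[0.008,0.003,0],[0.008,0.003,0]],"twist":[0,0,0,0,0],"claw":[-1,-1,-1,-1,-1]}'
```

```text
t: 3.3
position: [572.0, 153.1, 47.7]
orientation: [-0.001, 0.001, 1.0, -0.001]
contact_force: [-1.5, -1.4, 0.9]
opening: 0.3
finger_force: 1.3
t: 3.8
position: [598.2, 179.0, 47.3]
orientation: [-0.0, 0.001, 1.0, -0.0]
contact_force: [-0.7, -1.6, 0.3]
opening: 0.6
finger_force: 1.0
t: 4.3
position: [606.3, 182.2, 47.5]
orientation: [0.0, 0.001, 1.0, 0.0]
contact_force: [-0.9, -0.5, -0.2]
opening: 0.1
finger_force: 0.5
```

```bash
python3 -m creep '{"slide":[[0.001,0,0],[0.002,0,0],[0.003,0,0],[0.004,0,0],[0.004,0,0]],"twist":[0,0,0,0,0],"claw":[-1,-1,-1,-1,-1]}'
python3 -m creep '{"slide":[[0.001,0,0],[0.002,0,0],[0.002,0,0],[0.002,0,0],[0.002,0,0]],"twist":[0,0,0,0,0],"claw":[-1,-1,-1,-1,-1]}'
python3 -c '
from h import *
Cam("top").crop("pics/t2.png",205,135,250,150,3.2)'
```

```text
t: 4.8
position: [610.2, 182.3, 47.5]
orientation: [0.0, 0.001, 1.0, 0.0]
contact_force: [-2.1, 1.6, -1.0]
opening: 0.4
finger_force: 0.8
t: 5.3
position: [612.3, 181.6, 47.6]
orientation: [0.0, 0.001, 1.0, -0.0]
contact_force: [-2.0, 1.5, 0.0]
opening: 0.4
finger_force: 0.7
```

View pics/t2.png

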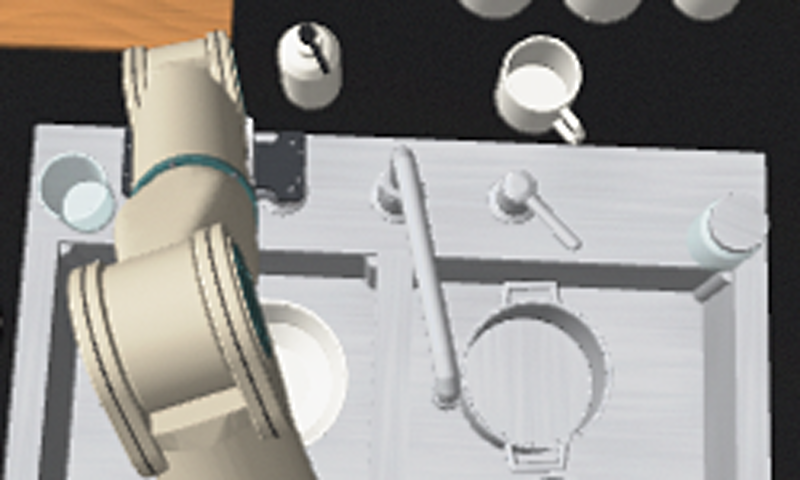

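The spout, pot and tumbler haven't moved, and the gripper is clear of the column. The force is still only the valve's friction, so I'll keep pushing until it rises.

```bash
python3 -m creep '{"slide":[[0.001,0,0],[0.001,0,0],[0.002,0,0],[0.002,0,0],[0.002,0,0]],"twist":[0,0,0,0,0],"claw":[-1,-1,-1,-1,-1]}'
python3 -m creep '{"slide":[[0.001,0,0],[0.001,0,0],[0.0015,0,0],[0.0015,0,0],[0.0015,0,0]],"twist":[0,0,0,0,0],"claw":[-1,-1,-1,-1,-1]}'
```

```text
t: 5.85
position: [613.7, 181.7, 47.5]
orientation: [-0.0, 0.001, 1.0, -0.0]
contact_force: [-3.8, 0.8, 1.4]
opening: 0.3
finger_force: 1.7
t: 6.35
position: [613.8, 181.7, 47.4]
orientation: [-0.002, 0.001, 1.0, -0.0]
contact_force: [-6.5, 1.2, 4.1]
opening: 0.8
finger_force: 3.1
```

The left lever is at its stop. I'll back off, lift over the spout and go to the right lever.

```bash
python3 -m creep '{"slide":[[-0.02,-0.003,0],[-0.045,-0.006,0],[-0.07,-0.01,0],[-0.07,-0.01,0.04],[-0.07,-0.01,0.08]],"twist":[0,0,0,0,0],"claw":[-1,-1,-1,-1,-1]}'
python3 -m creep '{"slide":[[0,0,0.04],[0,0,0.08],[0,0,0.11],[0,0,0.14],[0,-0.02,0.15]],"twist":[0,0,0,0,0],"claw":[-1,-1,-1,-1,-1]}'
python3 -m creep '{"slide":[[0,-0.04,0],[0,-0.08,0],[0,-0.12,0],[0,-0.16,0],[0,-0.2,0]],"twist":[0,0,0,0,0],"claw":[-1,-1,-1,-1,-1]}'
python3 -m creep '{"slide":[[-0.005,-0.04,0],[-0.005,-0.08,0],[-0.005,-0.1,0],[-0.005,-0.1,0],[-0.005,-0.1,0]],"twist":[0,0,0,0,0],"claw":[-1,-1,-1,-1,-1]}'
```

```text
t: 6.85
position: [545.6, 170.7, 127.8]
orientation: [-0.0, 0.001, 1.0, -0.001]
contact_force: [1.4, -0.9, -0.3]
opening: 0.5
finger_force: 0.0
t: 7.35
position: [548.6, 154.4, 281.2]
orientation: [0.004, -0.001, 1.0, 0.002]
contact_force: [0.6, 0.3, 0.6]
opening: 0.7
finger_force: 0.0
t: 7.85
position: [546.7, -51.1, 278.1]
orientation: [0.002, 0.002, 1.0, -0.001]
contact_force: [0.8, -0.8, -0.1]
opening: 0.1
finger_force: 0.0
t: 8.35
position: [541.1, -148.3, 277.6]
orientation: [0.001, 0.002, 1.0, -0.0]
contact_force: [-0.3, -0.6, -0.6]
opening: 0.7
finger_force: 0.0
```

```bash
python3 -m creep '{"slide":[[0,0,-0.035],[0,0,-0.07],[0,0,-0.105],[0,0,-0.13],[0,0,-0.15]],"twist":[0,0,0,0,0],"claw":[-1,-1,-1,-1,-1]}'
python3 -m creep '{"slide":[[0,0,-0.02],[0,0,-0.04],[0,0,-0.06],[0,0,-0.08],[0,0,-0.08]],"twist":[0,0,0,0,0],"claw":[-1,-1,-1,-1,-1]}'
python3 -c '
from h import *
Cam("scene").crop("pics/s3.png",225,80,200,150,4)'
```

```text
t: 8.85
position: [540.7, -145.6, 125.9]
orientation: [-0.0, -0.001, 1.0, 0.001]
contact_force: [-0.7, 0.8, -0.2]
opening: 0.5
finger_force: 0.0
t: 9.35
position: [539.5, -145.5, 45.4]
orientation: [-0.002, -0.0, 1.0, 0.001]
contact_force: [-0.1, 0.1, -0.3]
opening: 0.4
finger_force: 0.0
```

View pics/s3.png

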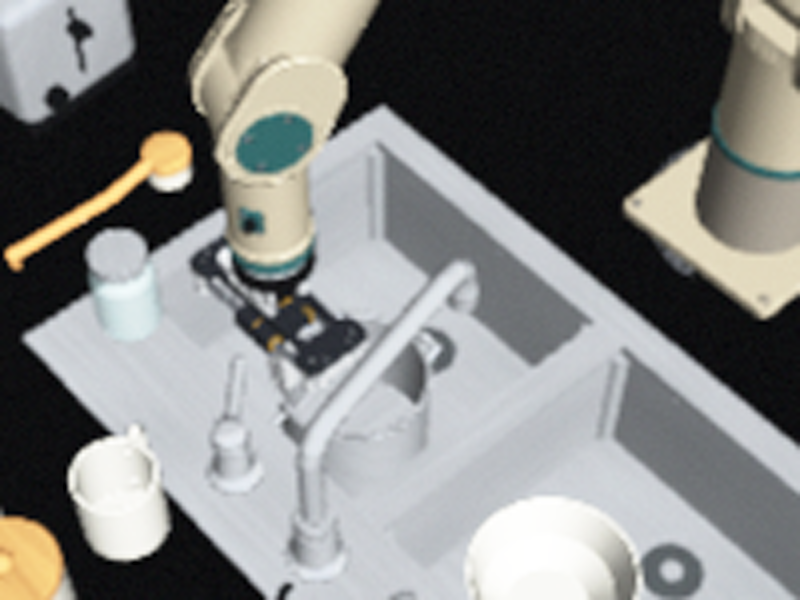

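The fingertip is down beside the right lever and the gripper is clear of the spout. I'll push the mirrored arc.

```bash
python3 -m creep '{"slide":[[0.007,-0.004,0],[0.014,-0.009,0],[0.021,-0.014,0],[0.027,-0.019,0],[0.033,-0.026,0]],"twist":[0,0,0,0,0],"claw":[-1,-1,-1,-1,-1]}'
python3 -m creep '{"slide":[[0.004,-0.005,0],[0.008,-0.009,0],[0.013,-0.013,0],[0.019,-0.017,0],[0.025,-0.02,0]],"twist":[0,0,0,0,0],"claw":[-1,-1,-1,-1,-1]}'
python3 -m creep '{"slide":[[0.002,-0.001,0],[0.004,-0.002,0],[0.006,-0.002,0],[0.009,-0.002,0],[0.009,-0.002,0]],"twist":[0,0,0,0,0],"claw":[-1,-1,-1,-1,-1]}'
```

```text
t: 9.9
position: [574.2, -174.0, 47.8]
orientation: [0.0, 0.001, 1.0, 0.0]
contact_force: [-0.7, 2.8, 0.5]
opening: 0.5
finger_force: 1.0
t: 10.4
position: [598.8, -194.7, 47.4]
orientation: [-0.0, 0.001, 1.0, -0.0]
contact_force: [-0.9, 2.4, 0.5]
opening: 0.4
finger_force: 0.8
t: 10.9
position: [607.6, -197.1, 47.4]
orientation: [-0.0, 0.001, 1.0, -0.001]
contact_force: [-1.4, -1.0, -0.3]
opening: 0.2
finger_force: 0.7
```

```bash
python3 -m creep '{"slide":[[0.001,0,0],[0.002,0,0],[0.003,0,0],[0.003,0,0],[0.003,0,0]],"twist":[0,0,0,0,0],"claw":[-1,-1,-1,-1,-1]}'
```

```text
t: 11.4
position: [607.8, -197.1, 47.4]
orientation: [-0.002, 0.002, 1.0, -0.0]
contact_force: [-7.2, -2.1, 3.4]
opening: 0.6
finger_force: 3.5
```

Right lever is at its stop too. I'll retreat, lift and cross to the left side of the spout.

```bash
python3 -m creep '{"slide":[[-0.02,0.003,0],[-0.045,0.006,0],[-0.07,0.01,0],[-0.07,0.01,0.04],[-0.07,0.01,0.08]],"twist":[0,0,0,0,0],"claw":[-1,-1,-1,-1,-1]}'
python3 -m creep '{"slide":[[0,0,0.04],[0,0,0.08],[0,0,0.11],[0,0,0.14],[-0.01,0.02,0.15]],"twist":[0,0,0,0,0],"claw":[-1,-1,-1,-1,-1]}'
python3 -m creep '{"slide":[[-0.015,0.04,0],[-0.03,0.08,0],[-0.04,0.12,0],[-0.05,0.16,0],[-0.055,0.2,0]],"twist":[0,0,0,0,0],"claw":[-1,-1,-1,-1,-1]}'
python3 -m creep '{"slide":[[0,0.01,0],[0,0.01,-0.03],[0,0.01,-0.06],[0,0.01,-0.09],[0,0.01,-0.093]],"twist":[0,0,0,0,0],"claw":[-1,-1,-1,-1,-1]}'
python3 -c '
from h import *
Cam("scene").crop("pics/s4.png",225,80,200,150,4)'
```

```text
t: 11.9
position: [540.3, -185.6, 128.0]
orientation: [-0.0, 0.001, 1.0, 0.0]
contact_force: [1.1, -0.3, 0.2]
opening: 0.3
finger_force: 0.0
t: 12.4
position: [534.0, -169.0, 281.5]
orientation: [0.005, 0.003, 1.0, -0.002]
contact_force: [-0.2, -0.8, -0.0]
opening: 0.4
finger_force: 0.0
t: 12.9
position: [475.7, 36.0, 278.3]
orientation: [0.001, 0.001, 1.0, 0.001]
contact_force: [1.7, 0.2, 0.1]
opening: 0.2
finger_force: 0.0
t: 13.4
position: [474.2, 43.4, 182.2]
orientation: [-0.002, 0.001, 1.0, -0.0]
contact_force: [-0.7, -0.1, 1.5]
opening: 0.5
finger_force: 0.0
```

View pics/s4.png

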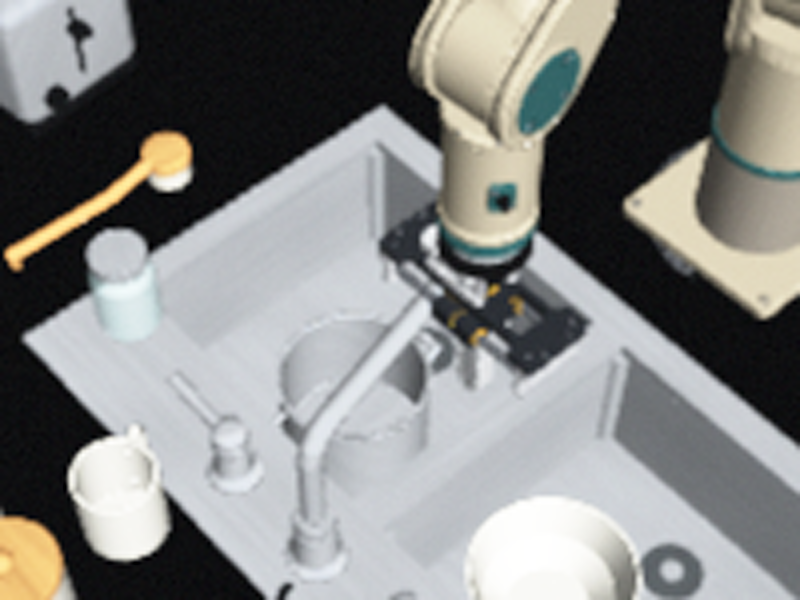

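The right lever now points sideways and the fingertip stands left of the spout tube. I'll push it toward -y.

```bash
python3 -m creep '{"slide":[[0,-0.01,0],[0,-0.02,0],[0,-0.03,0],[0,-0.038,0],[0,-0.046,0]],"twist":[0,0,0,0,0],"claw":[-1,-1,-1,-1,-1]}'
python3 -m creep '{"slide":[[0,-0.008,0],[0,-0.016,0],[0,-0.024,0],[0,-0.032,0],[0,-0.04,0]],"twist":[0,0,0,0,0],"claw":[-1,-1,-1,-1,-1]}'
python3 -m creep '{"slide":[[0,-0.008,0],[0,-0.016,0],[0,-0.024,0],[0,-0.032,0],[0,-0.04,0]],"twist":[0,0,0,0,0],"claw":[-1,-1,-1,-1,-1]}'
```

```text
t: 13.95
position: [475.9, -3.4, 185.0]
orientation: [0.001, 0.002, 1.0, 0.0]
contact_force: [-0.5, -0.4, -0.9]
opening: 0.5
finger_force: 0.0
t: 14.45
position: [475.5, -42.6, 184.4]
orientation: [-0.0, 0.001, 1.0, 0.0]
contact_force: [1.1, 2.2, 0.1]
opening: 0.7
finger_force: 1.2
t: 14.95
position: [475.3, -83.0, 184.4]
orientation: [-0.0, 0.001, 1.0, -0.0]
contact_force: [0.4, 3.2, -0.2]
opening: 0.6
finger_force: 1.0
```

Just short of the target now. Eight millimetres more, then back away to the left, lift and look.

```bash
python3 -m creep '{"slide":[[0,-0.004,0],[0,-0.008,0],[0,-0.008,0],[0,0.015,0],[0,0.04,0]],"twist":[0,0,0,0,0],"claw":[-1,-1,-1,-1,-1]}'
python3 -m creep '{"slide":[[0,0.04,0],[0,0.08,0],[0,0.12,0.02],[0,0.16,0.06],[0,0.2,0.1]],"twist":[0,0,0,0,0],"claw":[-1,-1,-1,-1,-1]}'
python3 -m creep '{"slide":[[-0.03,0.04,0],[-0.06,0.08,0],[-0.09,0.12,0],[-0.12,0.16,0],[-0.15,0.19,0]],"twist":[0,0,0,0,0],"claw":[-1,-1,-1,-1,-1]}'
python3 -c '
from h import *
Cam("top").crop("pics/t5.png",205,135,250,150,3.2)'
```

```text
t: 15.45
position: [475.7, -43.3, 184.6]
orientation: [0.0, 0.002, 1.0, -0.001]
contact_force: [0.3, 0.7, -0.4]
opening: 0.8
finger_force: 0.0
t: 15.95
position: [475.2, 149.4, 276.1]
orientation: [-0.0, 0.001, 1.0, -0.001]
contact_force: [1.1, 0.6, 1.0]
opening: 0.5
finger_force: 0.0
t: 16.45
position: [324.4, 340.6, 275.4]
orientation: [0.001, 0.0, 1.0, 0.0]
contact_force: [1.1, 0.4, -0.3]
opening: 0.2
finger_force: 0.0
```

View pics/t5.png

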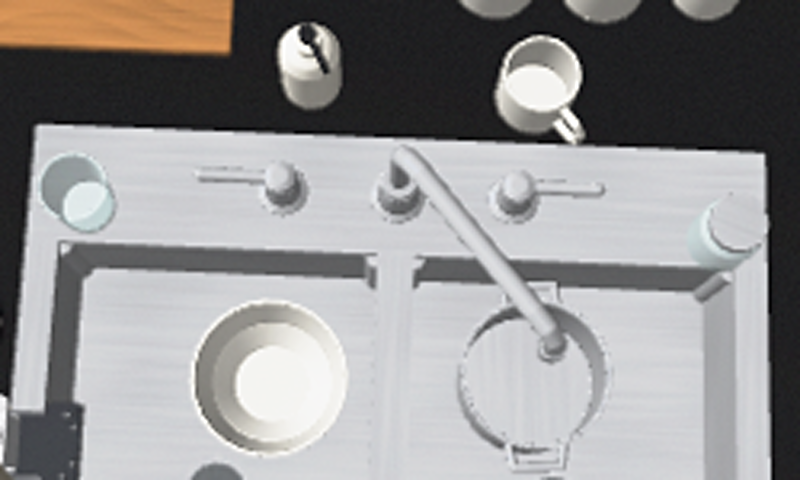

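Both levers are shut, the outlet is near (552,355) and the pot's rim centre is still at (536,377). I'll compute the offset.

```bash
python3 -c '
from h import *
t=Cam("top"); g=lambda u,v,z:t.at(205+u/3.2,135+v/3.2,z)[:2]
C=np.array([623,-4]);O=g(552,355,142);P=g(536,377,-40)
a=lambda p:np.arctan2((p-C)[1],-(p-C)[0])
L=g(284,178,75);Lt=g(198,174,66);R=g(519,184,75);Rt=g(604,188,66)
print(O,P,np.linalg.norm(O-P),a(O),a(P),np.linalg.norm(O-C),(Lt-L),(Rt-R),L-R)'
```

```text
[ 438.85686681 -153.25543632] [ 437.65333613 -157.90196991] 4.799870889971124 -0.6811350104594663 -0.6929730155761191 237.03560654526066 [ 4.18646866 90.73376739] [  0.13228704 -89.71705364] [1.95525323e-01 2.44536943e+02]
```

The outlet is within about 5 mm of the pot's centre and both levers are shut. The robot is clear, so I'm handing in.

```bash
python3 -c '
from cell import ctrl
print(ctrl.finish_job())'
```

```text
the job is handed in; nothing more can be done
None
```

I pushed both levers to their stops and swung the spout's outlet to about 5 mm from the pot's centre by camera, with nothing else visibly moved; I handed the job in at about 16.5 s with the hand clear, but no verdict came back.

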